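# Lay the tall tin down in the shoe-care crate, load it and shut the lid

## Task

Pack the shoe-care crate so that its lid can shut. First tip the tall yellow tin over so that it lies flat on its side inside the crate; then put the red boot brush and the little amber polish jar from the rack tier into the crate beside it, on the crate's floor, with the jar standing upright; last, swing the blue lid over and press it fully shut. Leave the green pot and the shoe horn where they are.

Things in the scene. Friction and masses are not known exactly. Their poses are not given: they have to be found in the camera images.
- crate: Open grey plastic crate, fixed to the bench. Outside 240 (own x) x 330 (own y) x 110 mm high, walls and floor 5 mm thick (inside 230 x 320, floor 5 mm above the origin). Origin: centre of its underside. Own z is up; own +x points to the rim with the lid's hinge (about world +y, to the robot's left), own +y points roughly back towards the robot (about world -x).
- crate_lid (a joint): Angle in rad of the crate's blue lid, a flat plate 240 (hinge to free edge) x 330 x 8 mm. 0 = shut, lying level on the rim; 1.57 = standing upright over the hinge; largest 1.9, leaning outwards. It starts open. The hinge is stiff: the lid stays at whatever angle it is left, and takes about 3 N at the free edge to swing. No latch.
- lid_hinge (a point): Middle of the lid's hinge line, on the crate's +x rim, 120 mm from the crate's centre and 110 mm above the bench. The hinge line runs along the crate's own y. It is on the lid's underside.
- lid_edge (a point): Middle of the lid's free edge, half-way through its thickness, 240 mm from the hinge line. A tab 120 mm wide juts out a further 12 mm there.
- tin: Tall closed yellow tin, red band, steel band near its top: 90 (own x) x 92 x 180 mm tall, 0.3 to 0.6 kg, balance point at mid-height. Origin: centre of its underside; own z runs up it. Starts standing in the crate at the end near the robot and near the hinge side, 6 to 28 mm from that end wall, own +x along the crate's +y. It has room to lie tipped along the crate, away from the robot.
- brush: Red plastic boot brush lying bristles down on the rack tier, 74 mm high, 0.1 to 0.2 kg. Head 130 (own x) x 46 (own y), up to 32 mm high (black bristles 18 mm, red block above); on it a red handle rib 90 (own x) x 20 (own y) from 32 to 74 mm height. Origin: centre of its underside, own z up.
- brush_grip (a point): Point on the brush's handle rib where it can be gripped across its 20 mm thickness (fingers closing along the brush's own y), 58 mm above the brush's underside, over its centre.
- jar: Small amber glass polish jar with a black cap, 50 mm across and 70 mm tall, 0.1 to 0.2 kg, standing on the rack tier. Origin: centre of its underside, own z up.
- tier: Galvanised steel rack tier standing fixed on the bench, 340 (own x) x 300 (own y) mm, its flat deck 120 mm above the bench. Origin: centre of its footprint on the bench. Brush, jar, pot and shoe horn stand on it about 150 mm apart; which of brush, jar and pot is where varies.
- pot: Small green ceramic pot standing on the tier, 92 mm across and 80 mm tall. Origin: centre of its underside. To be left alone.
- horn: Flat stainless steel shoe horn lying on the tier, about 143 x 36 x 8 mm. Origin: near its middle, on its underside; own x along its length. To be left alone.

How it is judged:
On the way, in this order (a step that is already met when the one before it is completed fails the run):
1. the tall tin lies flat on its side inside the crate (x of tin in the frame of crate between -0.118 and 0.118 m and y of tin in the frame of crate between -0.162 and 0.162 m and z of tin in the frame of crate between 0 and 0.08 m and angle between tin's own z axis and vertical between 1.42 and 1.72 rad and linear speed of tin below 0.05 m/s), for 0.2 s.
2. brush and jar are inside the crate beside it, on its floor, the jar upright, both let go, the lid not yet shut (x of tin in the frame of crate between -0.118 and 0.118 m and y of tin in the frame of crate between -0.162 and 0.162 m and z of tin in the frame of crate between 0 and 0.08 m and angle between tin's own z axis and vertical between 1.42 and 1.72 rad and x of brush_grip in the frame of crate between -0.118 and 0.118 m and y of brush_grip in the frame of crate between -0.162 and 0.162 m and z of brush_grip in the frame of crate between 0 and 0.09 m and x of jar in the frame of crate between -0.118 and 0.118 m and y of jar in the frame of crate between -0.162 and 0.162 m and z of jar in the frame of crate between 0 and 0.03 m and angle between jar's own z axis and vertical below 0.25 rad and contact force between the fingers and brush below 0.3 N and contact force between the fingers and jar below 0.3 N and linear speed of each of tin, brush, jar below 0.03 m/s and value of joint crate_lid above 0.3 rad), for 0.2 s.
At the end, for the whole second after the job is handed in: The lid is shut (joint under 0.04 rad); the tin lies on its side inside the crate (within 0.15 rad of level); the brush is inside the crate below its rim; the jar stands upright (within 0.25 rad) on the crate's floor; all at rest. Pot and shoe horn not disturbed (x of tin in the frame of crate between -0.118 and 0.118 m and y of tin in the frame of crate between -0.162 and 0.162 m and z of tin in the frame of crate between 0 and 0.08 m and angle between tin's own z axis and vertical between 1.42 and 1.72 rad and x of brush_grip in the frame of crate between -0.118 and 0.118 m and y of brush_grip in the frame of crate between -0.162 and 0.162 m and z of brush_grip in the frame of crate between 0 and 0.09 m and x of jar in the frame of crate between -0.118 and 0.118 m and y of jar in the frame of crate between -0.162 and 0.162 m and z of jar in the frame of crate between 0 and 0.03 m and angle between jar's own z axis and vertical below 0.25 rad and linear speed of each of tin, brush, jar below 0.03 m/s and value of joint crate_lid below 0.04 rad); the robot touches nothing.
It fails at once if the green pot is shifted by over 40 mm or tipped (distance of pot from where it was at the start of the episode above 0.04 m or angle between pot's own z axis and vertical above 0.4 rad).
It fails at once if the shoe horn is shifted by over 40 mm (distance of horn from where it was at the start of the episode above 0.04 m).
It also fails if it takes over 72 s, if anything falls off the work surface, if the arm or the gripper's body presses on something with over 40 N, if the wrist force passes 120 N, or if a joint passes its speed limit or range.

## Robot

A 6-joint arm with a two-finger parallel gripper is mounted at the origin on the work surface. World frame = base frame: x ahead of the robot, y to its left, z up, the work surface at z = 0. Lengths are in m, angles in rad, forces in N, time in s.
With the tool pointing down it reaches from about 0.35 to 0.775 m from the base axis. Payload 7.3 kg.
Tool frame: the origin (TCP) lies at the centre of the arm's flange, where the gripper is bolted on; the fingertips stand 178 mm ahead of it and the grasp point (between the pads) lies 159 mm ahead of it; z points along the fingers, y is the line along which they close (so a half turn about z gives the same grasp; the last joint's range is limited). The gripper opens to 92 mm and grips with 3 to 60 N. Pads are 19 mm wide; open, the fingers measure 130 mm over their backs; the gripper's body (75 mm by 190 mm) begins 47 mm behind the grasp point.
Start: joints at [-1.45, 0.342, 1.524, -0, 1.275, -0.146], TCP at [0.138, -0.506, 0.405] pointing down, gripper open.
Joint ranges: [-2.53, 2.53], [-0.77, 2.02], [0.04, 2.7], [-1, 4.14], [0.28, 2.66], [-3.11, 3.11]. Speed limits (rad/s): [2.57, 2.57, 3.14, 3.14, 3.14, 3.14].

## Interface

Orientations are given as [roll, pitch, yaw] about the fixed x, y, z axes, in that order (R = Rz(yaw) Ry(pitch) Rx(roll)).
In Python, from cell import robot gives the robot as it stands.
- The arm moves only by the tool send_path, called after "Call:" in YAML: its name, and indented under it one key for each argument. Schema: {"type":"object","properties":{"ticks":{"type":"array","items":{"type":"array","items":{"type":"number"},"minItems":6,"maxItems":6},"minItems":1,"maxItems":8},"finger_gap":{"type":"number"},"clamp_n":{"type":"number"},"only":{"type":"string"},"quiet":{"type":"boolean"},"lines":{"type":"string"}},"required":["ticks"],"additionalProperties":false}. ticks is a list of rows, 1 to 8 of them, each of 6 numbers: dx, dy, dz in m, then a rotation vector rx, ry, rz in rad; each row shifts and turns the commanded pose from where the row before left it, along the tool's axes as they then stand; what a row does not reach is not made up. A row lasts 1/12 s, in which the tool goes at most 0.0417 m and 0.125 rad, less where a joint would pass 70% of its speed; a pose out of reach is approached as far as the arm can. finger_gap is the finger opening in m, set as the call begins (left out keeps the last). The fingers move at their own pace and stop on an object; clamp_n is the grip in N (left out, the last holds). Time passes only in rows, so rows that do not move let the fingers close. The tool returns the time, the measured TCP pose, the force, the opening and the grip force at its end. only (a regular expression) keeps the lines of the reply that match it, lines (a string "A,B") keeps lines A to B, and quiet returns only ok. Input that does not fit is refused with a message, and nothing moves.
- robot.observe(): the state, without advancing time (a new reading comes with each control period).
- robot.read_camera(name): name is "scene" or "top"; returns a dict with "image" (420x560x3 uint8, red, green, blue), "fx", "fy", "cx", "cy" (pixels), "pose" (4x4, takes a point from camera to world coordinates). Camera axes: x right, y down, z forward; pixel columns grow to the right and rows downward; lengths in m; the calibration is good to about 2 mm. A picture is of the moment at which its call begins. There is no depth.
- robot.hand_in(): hands the job in; it is judged then, once.
The state is a dict: "time": time; "qpos": joint angles; "qvel": joint speeds; "joint_efforts": joint torques, N m; "tool_pos": TCP position; "tool_rot": TCP orientation; "contact_force": force on the tool from outside, world axes, zero at the start; "torque": the same for the moment, N m; "opening": finger opening in m; "grip_force": force on a finger pad.
Only numpy, scipy, OpenCV 4.12 (cv2) and the standard library are available. Lean on these libraries where they do the work, as an engineer would, in place of code of your own. Each camera call takes 0.05 s, during which the arm holds its last target. There are 200 camera calls.

## Working session

There is one attempt and no reset: what is moved stays moved. The work goes in short steps, Python scripts to look and compute and a tool call to move; the robot and the scene stay as the last step left them, time stands still between calls to the robot, and variables do not carry over. Pictures are saved under pics/ and viewed, at most 11 in all, crops included, and the job is handed in when it is done.

```bash
ls; mkdir -p pics
```

Run:
```python
from cell import robot
import cv2,numpy as np
np.set_printoptions(precision=4,suppress=True)
print(robot.observe())
for n in("scene","top"):
    c=robot.read_camera(n); cv2.imwrite(f"pics/{n}0.png",c["image"][:,:,::-1]); print(n,c["fx"],c["fy"],c["cx"],c["cy"],c["pose"])
```

```text
cell.py
pics
{'time': 0.0, 'qpos': array([-1.45  ,  0.3427,  1.525 , -0.    ,  1.2754, -0.146 ]), 'qvel': array([-0.0005, -0.001 ,  0.0003, -0.0002,  0.0005, -0.0001]), 'joint_efforts': array([  0.0002, -43.1237, -24.4219,   0.0718,   0.0558,  -0.0001]), 'tool_pos': array([ 0.1384, -0.5063,  0.4041]), 'tool_rot': array([-3.1401, -0.0002,  0.2668]), 'contact_force': array([-0.6297, -0.3576,  0.6585]), 'torque': array([-0.0009,  0.0294,  0.0259]), 'grip_force': 0.0, 'opening': 0.09187655054160149}
scene 382.65199064251294 382.65199064251294 280.1242455018094 205.13171718067514 [[-0.4506  0.6066 -0.655   1.1423]
 [ 0.8927  0.3099 -0.3271  0.2845]
 [ 0.0046 -0.7321 -0.6812  0.752 ]
 [ 0.      0.      0.      1.    ]]
top 406.71418732446125 406.71418732446125 280.5143157406136 209.66871646534543 [[-0.008  -0.9926  0.1211  0.4543]
 [-0.9995  0.0042 -0.0319 -0.0042]
 [ 0.0311 -0.1213 -0.9921  1.074 ]
 [ 0.      0.      0.      1.    ]]
```

View pics/scene0.png

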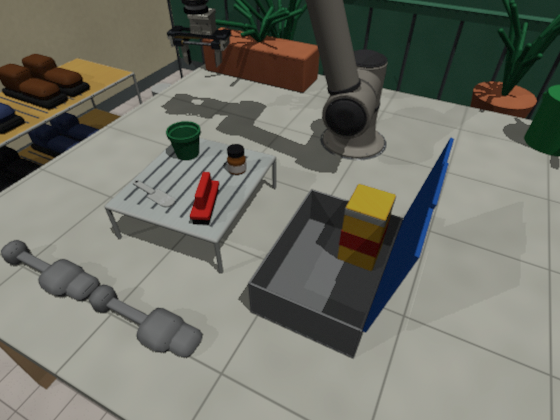

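View pics/top0.png

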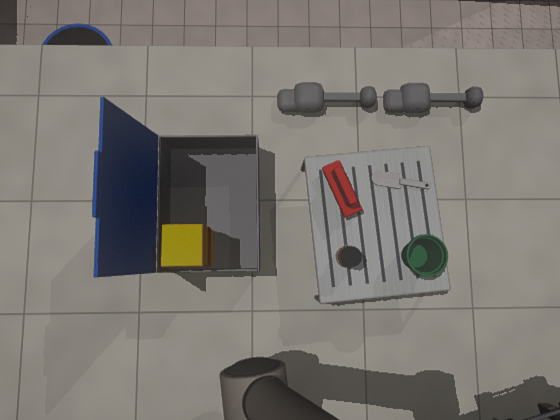

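The top view shows the crate rim at about (158–259, 136–271), with the yellow tin top at (162–203, 224–267). The brush is at (343,189), the jar at (350,257), the pot at (425,255) and the horn at (400,181). In the scene view the tin is at (366,228), the brush at (205,198) and the jar at (236,158).

Create h.py:
```python
import cv2,numpy as np
from cell import robot
np.set_printoptions(precision=4,suppress=True)
def ray(c,p):
    d=np.array([(p[0]-c["cx"])/c["fx"],(p[1]-c["cy"])/c["fy"],1.]); P=c["pose"]
    return P[:3,3],P[:3,:3]@d
def plane(c,p,z):
    o,d=ray(c,p); return o+d*(z-o[2])/d[2]
def tri(c1,p1,c2,p2):
    o1,d1=ray(c1,p1);o2,d2=ray(c2,p2)
    s=np.linalg.lstsq(np.c_[d1,-d2],o2-o1,rcond=None)[0]
    a=o1+s[0]*d1;b=o2+s[1]*d2
    return (a+b)/2,np.linalg.norm(a-b)
def proj(c,X):
    P=np.linalg.inv(c["pose"]); q=P[:3,:3]@np.array(X)+P[:3,3]; return np.array([c["fx"]*q[0]/q[2]+c["cx"],c["fy"]*q[1]/q[2]+c["cy"]])
def mask(c,col,roi):
    h=cv2.cvtColor(c["image"],cv2.COLOR_RGB2HSV); 
    lo,hi=dict(yellow=((20,120,90),(35,255,255)),red=((170,120,60),(180,255,255)),red0=((0,150,60),(6,255,255)),blue=((105,120,30),(125,255,255)),black=((0,0,0),(180,255,50)),white=((0,0,100),(180,60,255)),)[col]
    m=cv2.inRange(h,lo,hi)
    if col=="red": m|=cv2.inRange(h,(0,150,60),(6,255,255))
    x0,y0,x1,y1=roi; k=np.zeros_like(m);k[y0:y1,x0:x1]=255; m&=k
    cs=cv2.findContours(m,cv2.RETR_EXTERNAL,cv2.CHAIN_APPROX_NONE)[0]
    return m,max(cs,key=cv2.contourArea)
```

Run:
```python
from h import *
T=robot.read_camera("top");S=robot.read_camera("scene")
g=cv2.cvtColor(T["image"],cv2.COLOR_RGB2GRAY)
for n,p in dict(fl=(158,136),fr=(258,136),nr=(260,271),nl=(158,272)).items():print(n,plane(T,p,.11))
# scene rim corners: far-right(252,285) etc
for a,b in(((258,136),(252,286)),((260,271),(313,193))):print(tri(T,a,S,b))
m,c=mask(T,"yellow",(140,200,230,290));r=cv2.minAreaRect(c);print("tin top",r);B=cv2.boxPoints(r)
for p in B:print(p,plane(T,p,.185))
ms,cs=mask(S,"yellow",(330,170,400,220));print(cv2.approxPolyDP(cs,4,True)[:,0])
m,c=mask(T,"red",(310,150,375,230));r=cv2.minAreaRect(c);print("brush",r)
for p in cv2.boxPoints(r):print(plane(T,p,.152))
m,c=mask(S,"red",(180,160,230,230));print(cv2.approxPolyDP(c,3,True)[:,0])
m,c=mask(T,"black",(330,240,370,275));print("jar",cv2.minEnclosingCircle(c))
m,c=mask(S,"black",(220,140,250,175));print("jarS",cv2.boundingRect(c))
def crop(c,x,y,w,h,k):return cv2.resize(c["image"][y:y+h,x:x+w,::-1],None,fx=k,fy=k,interpolation=cv2.INTER_CUBIC)
cv2.imwrite("pics/z.png",np.vstack([np.hstack([crop(T,310,150,80,70,5),crop(S,180,140,80,70,5)]),cv2.resize(crop(S,240,130,220,80,4)[:, :800],(800,240))]))
```

```text
fl [0.7528 0.26   0.11  ]
fr [0.7532 0.0183 0.11  ]
nr [0.4274 0.0141 0.11  ]
nl [0.4272 0.2508 0.11  ]
(array([0.7558, 0.0229, 0.0946]), np.float64(0.009307810301386648))
(array([0.4253, 0.0184, 0.0892]), np.float64(0.008372919157927738))
tin top ((181.5, 245.0), (42.0, 41.0), 90.0)
[161. 224.] [0.5325 0.2274 0.185 ]
[202. 224.] [0.532  0.1388 0.185 ]
[202. 266.] [0.4413 0.1374 0.185 ]
[161. 266.] [0.442  0.2249 0.185 ]
[[359 184]
 [346 207]
 [386 219]
 [394 194]]
brush ((341.5077819824219, 188.39175415039062), (54.7828254699707, 18.80919075012207), 65.05609893798828)
[ 0.665  -0.1296  0.152 ]
[ 0.6838 -0.1699  0.152 ]
[ 0.567  -0.2203  0.152 ]
[ 0.5488 -0.1804  0.152 ]
[[208 172]
 [202 173]
 [191 218]
 [209 219]
 [218 182]
 [212 181]]
jar ((341.5, 257.0), 3.0414812564849854)
jarS (227, 144, 17, 15)
```

View pics/z.png

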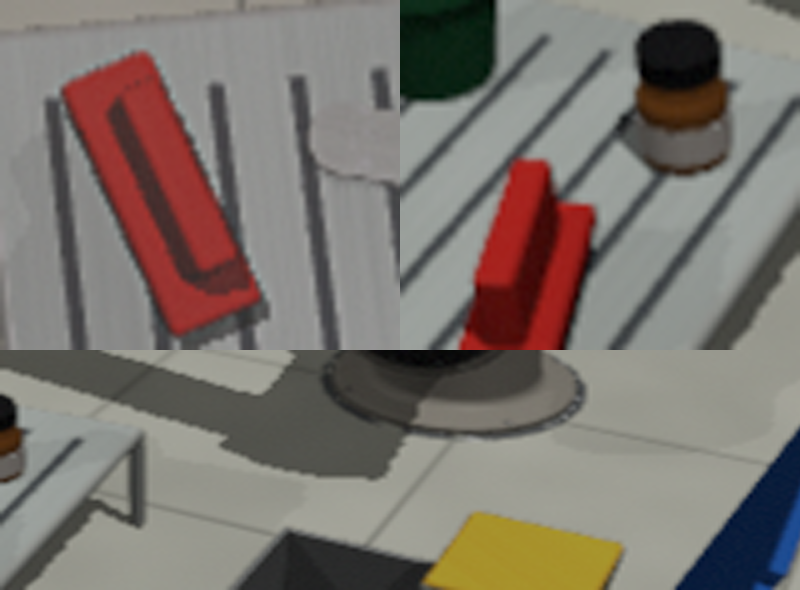

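The cropped view shows the brush head corners at top-view pixels (322,168), (340,160), (362,210) and (346,217). In the scene view the handle top is centred at about (202.6,184) and the jar cap top at about (235.6,147.4).

Add to h.py:
```python
def to(p,psi):
    s=robot.observe(); R=cv2.Rodrigues(np.zeros(3))[0]
    from scipy.spatial.transform import Rotation as Q
    R=Q.from_euler("xyz",s["tool_rot"]).as_matrix(); G=Q.from_euler("xyz",[np.pi,0,psi]).as_matrix()
    r=Q.from_matrix(R.T@G).as_rotvec(); d=np.array(p)-s["tool_pos"]
    print("t",round(s["time"],2),"pos",s["tool_pos"],"rot",s["tool_rot"],"\n d now-axes",R.T@d,"rotvec",r,"d goal-axes",G.T@d)
```

Run:
```python
from h import *
T=robot.read_camera("top");S=robot.read_camera("scene")
for a,b in(((202,266),(359,184)),((161,266),(394,194)),((161,224),(386,219)),((202,224),(346,207))):print("tin",tri(T,a,S,b))
print("rim",tri(T,(260,271),S,(312.5,191)),tri(T,(258,136),S,(251,285)))
print("head",[plane(T,p,.152)[:2] for p in((322.4,168),(340,160.4),(362.4,209.6),(346,217))],plane(T,(342.7,188.8),.152))
print("handle",plane(S,(202.6,183.9),.194),[plane(S,p,.194)[:2] for p in((203,172),(209.6,172.4),(202,196),(195.6,195))])
print("handle in top",proj(T,plane(S,(202.6,183.9),.194)))
print("jarS",plane(S,(235.6,147.4),.19))
g=T["image"].max(2)[240:276,330:372];m=((g<75)*255).astype(np.uint8)
c=max(cv2.findContours(m,0,1)[0],key=cv2.contourArea);(x,y),r=cv2.minEnclosingCircle(c);print("jarT",x+330,y+240,r,cv2.boundingRect(c),plane(T,(x+330,y+240),.19),tri(T,(x+330,y+240),S,(235.6,147.4)))
m,c=mask(T,"blue",(80,90,165,290));print(cv2.approxPolyDP(c,4,True)[:,0].tolist())
m,c=mask(S,"blue",(350,120,470,345));print(cv2.approxPolyDP(c,4,True)[:,0].tolist())
```

```text
tin (array([0.4408, 0.1396, 0.1772]), np.float64(0.002097875579328475))
tin (array([0.4423, 0.2246, 0.1813]), np.float64(0.0025886634058951688))
tin (array([0.5325, 0.2285, 0.1832]), np.float64(0.0012216106223183689))
tin (array([0.5323, 0.1402, 0.1799]), np.float64(0.0011997371596754005))
rim (array([0.4258, 0.0175, 0.0961]), np.float64(0.006825029742221056)) (array([0.7556, 0.0218, 0.097 ]), np.float64(0.00705051910136855))
head [array([ 0.6639, -0.1319]), array([ 0.6819, -0.1734]), array([ 0.5662, -0.2222]), array([ 0.5493, -0.1838])] [ 0.6148 -0.178   0.152 ]
handle [ 0.6226 -0.1723  0.194 ] [array([ 0.5861, -0.197 ]), array([ 0.5802, -0.1823]), array([ 0.6574, -0.1494]), array([ 0.6611, -0.1638])]
handle in top [343.5479 182.0324]
jarS [ 0.4594 -0.1855  0.19  ]
jarT 352.4285717010498 258.5714282989502 15.135542869567871 (8, 6, 28, 26) [ 0.4546 -0.1879  0.19  ] (array([ 0.4546, -0.1888,  0.186 ]), np.float64(6.023521084828488e-05))
[[148, 145], [142, 150], [134, 145], [129, 156], [121, 153], [124, 159], [114, 164], [117, 171], [110, 177], [115, 180], [110, 180], [113, 197], [107, 196], [113, 200], [109, 213], [125, 242], [140, 242], [143, 233], [147, 236], [155, 229], [156, 147], [148, 151]]
[[451, 138], [402, 221], [365, 331], [419, 255]]
```

Call:
send_path:
  ticks:
    - [0.034, -0.0175, -0.005, 0, 0, 0]
    - [0.034, -0.0175, -0.005, 0, 0, 0]
    - [0.034, -0.0175, -0.005, 0, 0, 0]
    - [0.034, -0.0175, -0.005, 0, 0, 0]
    - [0.034, -0.0175, -0.005, 0, 0, 0]
    - [0.034, -0.0175, -0.005, 0, 0, 0]
    - [0.034, -0.0175, -0.005, 0, 0, 0]
    - [0.034, -0.0175, -0.005, 0, 0, 0]
  finger_gap: 0.0
  clamp_n: 20

```text
time: 0.97
tool_pos: [0.3649, -0.2981, 0.4451]
tool_rot: [3.141, -0.0, 0.267]
contact_force: [0.9, -0.5, 0.2]
opening: 0.0429
grip_force: 0.0
```

Call:
send_path:
  ticks:
    - [0.034, -0.0175, -0.005, 0, 0, 0]
    - [0.034, -0.0175, -0.005, 0, 0, 0]
    - [0, 0, 0, 0, 0, -0.12]
    - [0, 0, 0, 0, 0, -0.12]
    - [0, 0, 0, 0, 0, -0.12]
    - [0, 0, 0, 0, 0, -0.12]
    - [0, 0, 0, 0, 0, -0.12]
    - [0, 0, 0, 0, 0, -0.12]

```text
time: 1.63
tool_pos: [0.4203, -0.2478, 0.4547]
tool_rot: [-3.142, 0.0, 0.993]
contact_force: [-0.1, 0.8, 0.4]
opening: 0.0003
grip_force: 0.0
```

```bash
python3 -c "
from h import *
to((.40,.18,.45),1.59)"
```

```text
t 1.63 pos [ 0.4203 -0.2478  0.4547] rot [-3.1415  0.0001  0.993 ] 
 d now-axes [ 0.3473 -0.2507  0.0047] rotvec [-0.0001  0.     -0.597 ] d goal-axes [ 0.4282 -0.0121  0.0047]
```

Call:
send_path:
  ticks:
    - [0, 0, 0, 0, 0, -0.12]
    - [0, 0, 0, 0, 0, -0.12]
    - [0, 0, 0, 0, 0, -0.12]
    - [0, 0, 0, 0, 0, -0.12]
    - [0, 0, 0, 0, 0, -0.12]
    - [0.039, -0.001, 0, 0, 0, 0]
    - [0.039, -0.001, 0, 0, 0, 0]
    - [0.039, -0.001, 0, 0, 0, 0]

```text
time: 2.3
tool_pos: [0.415, -0.1301, 0.4544]
tool_rot: [-3.141, -0.0, 1.585]
contact_force: [1.4, 0.8, 0.5]
opening: 0.0005
grip_force: 0.0
```

Call:
send_path:
  ticks:
    - [0.039, -0.001, 0, 0, 0, 0]
    - [0.039, -0.001, 0, 0, 0, 0]
    - [0.039, -0.001, 0, 0, 0, 0]
    - [0.039, -0.001, 0, 0, 0, 0]
    - [0.039, -0.001, 0, 0, 0, 0]
    - [0.039, -0.001, 0, 0, 0, 0]
    - [0.039, -0.001, 0, 0, 0, 0]
    - [0.039, -0.001, 0, 0, 0, 0]

```text
time: 2.97
tool_pos: [0.4017, 0.1827, 0.4549]
tool_rot: [3.141, 0.0, 1.587]
contact_force: [-0.2, -0.4, 0.4]
opening: 0.0005
grip_force: 0.0
```

Call:
send_path:
  ticks:
    - [0, 0, 0.0375, 0, 0, 0]
    - [0, 0, 0.0375, 0, 0, 0]
    - [0, 0, 0.0375, 0, 0, 0]
    - [0, 0, 0, 0, 0, 0]

```text
time: 3.3
tool_pos: [0.4002, 0.1806, 0.3366]
tool_rot: [-3.13, 0.003, 1.588]
contact_force: [-1.3, -0.2, -0.8]
opening: 0.0005
grip_force: 0.0
```

```bash
python3 -c "
from h import *
to((.40,.182,.341),1.59)"
```

```text
t 3.3 pos [0.4002 0.1806 0.3366] rot [-3.1298  0.003   1.5878] 
 d now-axes [ 0.0014 -0.0002 -0.0044] rotvec [-0.0118  0.003  -0.0022] d goal-axes [ 0.0014 -0.0002 -0.0044]
```

Call:
send_path:
  ticks:
    - [0, 0.008, 0, 0, 0, 0]
    - [0, 0.008, 0, 0, 0, 0]
    - [0, 0.008, 0, 0, 0, 0]
    - [0, 0.008, 0, 0, 0, 0]
    - [0, 0.006, 0, 0, 0, 0]
    - [0, 0.006, 0, 0, 0, 0]
    - [0, 0.006, 0, 0, 0, 0]

```text
time: 3.88
tool_pos: [0.4531, 0.1815, 0.3427]
tool_rot: [3.141, -0.0, 1.587]
contact_force: [-1.0, -0.2, 1.0]
opening: 0.0006
grip_force: 0.7
```

Run:
```python
from h import *
T=robot.read_camera("top");S=robot.read_camera("scene")
cv2.imwrite("pics/a.png",np.hstack([cv2.resize(S["image"][120:330,240:480,::-1],None,fx=2,fy=2),cv2.resize(T["image"][110:320,80:230,::-1],None,fx=2,fy=2)]))
```

```text
(no output)
```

View pics/a.png

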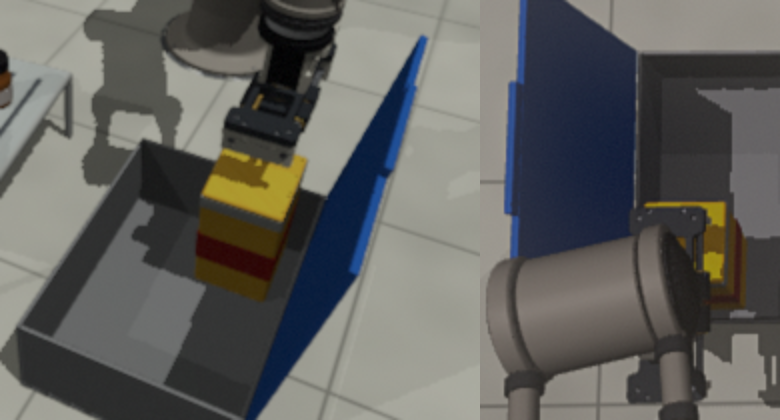

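The tin is tipping about its front bottom edge, at scene pixels of about (338,260)–(372,268), and it isn't sliding noticeably. I'll keep pushing.

Call:
send_path:
  ticks:
    - [0, 0.006, 0, 0, 0, 0]
    - [0, 0.006, 0, 0, 0, 0]
    - [0, 0.006, 0, 0, 0, 0]
    - [0, 0.006, 0, 0, 0, 0]

```text
time: 4.32
tool_pos: [0.4771, 0.182, 0.3423]
tool_rot: [3.141, 0.0, 1.587]
contact_force: [-1.3, -0.3, 0.2]
opening: 0.0006
grip_force: 0.4
```

Run:
```python
from h import *
S=robot.read_camera("scene")
cv2.imwrite("pics/b1.png",S["image"][120:330,240:480,::-1])
```

Call:
send_path:
  ticks:
    - [0, 0.006, 0, 0, 0, 0]
    - [0, 0.006, 0, 0, 0, 0]
    - [0, 0.006, 0, 0, 0, 0]
    - [0, 0.006, 0, 0, 0, 0]

```text
time: 4.7
tool_pos: [0.5011, 0.1823, 0.3422]
tool_rot: [3.141, 0.0, 1.587]
contact_force: [0.2, -0.2, -0.7]
opening: 0.0007
grip_force: 0.0
```

Run:
```python
from h import *
S=robot.read_camera("scene")
b=cv2.imread("pics/b1.png")
cv2.imwrite("pics/b.png",cv2.resize(np.hstack([b,S["image"][120:330,240:480,::-1]]),None,fx=1.6,fy=1.6))
```

```text
(no output)
```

View pics/b.png

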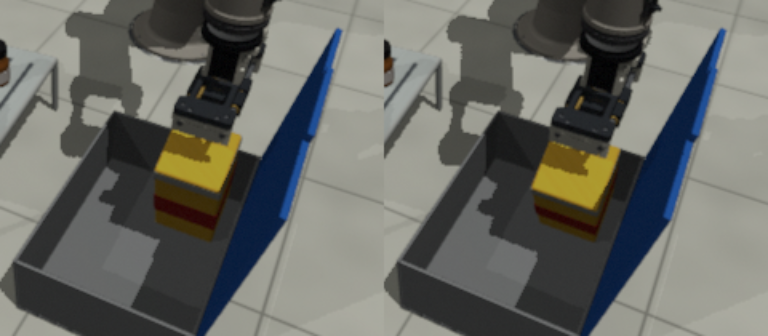

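The tin is tilted further, about 30°, with its foot in place. I'll push it past balance.

Call:
send_path:
  ticks:
    - [0, 0.008, 0, 0, 0, 0]
    - [0, 0.008, 0, 0, 0, 0]
    - [0, 0.008, 0, 0, 0, 0]
    - [0, 0.008, 0, 0, 0, 0]
    - [0, 0.004, 0, 0, 0, 0]
    - [0, 0, 0, 0, 0, 0]
    - [0, 0, 0, 0, 0, 0]
    - [0, -0.01, 0, 0, 0, 0]

```text
time: 5.42
tool_pos: [0.5271, 0.1826, 0.342]
tool_rot: [3.141, 0.0, 1.586]
contact_force: [-0.8, -0.4, 0.8]
opening: 0.0003
grip_force: 0.0
```

Call:
send_path:
  ticks:
    - [0, -0.01, -0.04, 0, 0, 0]
    - [0, -0.01, -0.04, 0, 0, 0]
    - [0, 0, -0.03, 0, 0, 0]
    - [-0.04, 0, 0, 0, 0, 0]
    - [-0.04, 0, 0, 0, 0, 0]
    - [-0.04, 0, 0, 0, 0, 0]
    - [-0.04, 0, 0, 0, 0, 0]
    - [-0.04, 0, 0, 0, 0, 0]

```text
time: 6.08
tool_pos: [0.5088, -0.0189, 0.4525]
tool_rot: [3.141, 0.0, 1.588]
contact_force: [1.0, -0.5, -0.5]
opening: 0.0004
grip_force: 0.0
```

Run:
```python
from h import *
S=robot.read_camera("scene");T=robot.read_camera("top")
m,c=mask(T,"yellow",(140,120,270,290));r=cv2.minAreaRect(c);print("tin",r)
for p in cv2.boxPoints(r):print(p,plane(T,p,.095))
cv2.imwrite("pics/c.png",np.hstack([cv2.resize(S["image"][120:330,240:480,::-1],None,fx=1.6,fy=1.6),cv2.resize(T["image"][110:320,80:330,::-1],None,fx=1.6,fy=1.6)]))
to((.616,-.175,.45),.4)
```

```text
tin ((190.0, 214.0), (22.0, 36.0), 90.0)
[172. 203.] [0.5911 0.226  0.095 ]
[208. 203.] [0.5907 0.1396 0.095 ]
[208. 225.] [0.5374 0.1389 0.095 ]
[172. 225.] [0.5379 0.2247 0.095 ]
t 6.18 pos [ 0.5092 -0.0221  0.4522] rot [-3.1414  0.002   1.5807] 
 d now-axes [-0.1539  0.1052  0.0025] rotvec [0.001  0.0019 1.1807] d goal-axes [0.0388 0.1824 0.0022]
```

View pics/c.png

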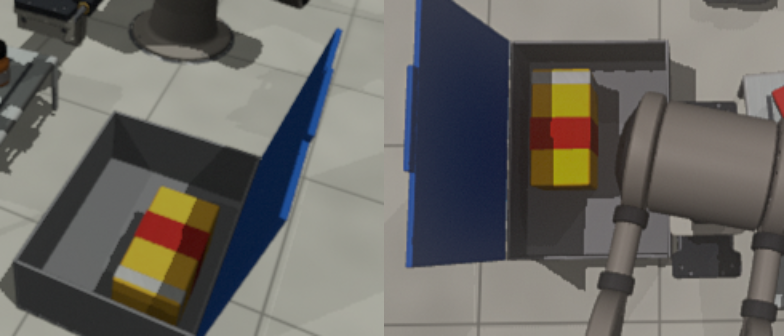

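The tin lies flat, spanning x 0.537–0.717 and y 0.139–0.226. The lane beside it is free. Next is the brush.

Call:
send_path:
  ticks:
    - [0, 0, 0, 0, 0, 0.117]
    - [0, 0, 0, 0, 0, 0.117]
    - [0, 0, 0, 0, 0, 0.117]
    - [0, 0, 0, 0, 0, 0.117]
    - [0, 0, 0, 0, 0, 0.117]
    - [0, 0, 0, 0, 0, 0.117]
    - [0, 0, 0, 0, 0, 0.117]
    - [0, 0, 0, 0, 0, 0.117]
  finger_gap: 0.06
  clamp_n: 20

```text
time: 6.85
tool_pos: [0.5093, -0.0165, 0.4522]
tool_rot: [-3.141, 0.0, 0.646]
contact_force: [0.3, 0.2, 0.3]
opening: 0.0494
grip_force: 0.0
```

Call:
send_path:
  ticks:
    - [0, 0, 0, 0, 0, 0.117]
    - [0, 0, 0, 0, 0, 0.117]
    - [0.0078, 0.0364, 0, 0, 0, 0]
    - [0.0078, 0.0364, 0, 0, 0, 0]
    - [0.0078, 0.0364, 0, 0, 0, 0]
    - [0.0078, 0.0364, 0, 0, 0, 0]
    - [0.0078, 0.0364, 0, 0, 0, 0]
    - [0, 0, 0, 0, 0, 0]

```text
time: 7.52
tool_pos: [0.6212, -0.1723, 0.4498]
tool_rot: [3.141, 0.001, 0.413]
contact_force: [-0.6, 0.4, -1.8]
opening: 0.0599
grip_force: 0.0
```

```bash
python3 -c "
from h import *
to((.617,-.176,.343),.41)"
```

```text
t 7.52 pos [ 0.6212 -0.1723  0.4498] rot [3.1411 0.0015 0.4132] 
 d now-axes [-0.0052  0.0017  0.1068] rotvec [0.0005 0.0015 0.0032] d goal-axes [-0.0053  0.0017  0.1068]
```

Call:
send_path:
  ticks:
    - [-0.005, 0.002, 0.03, 0, 0, 0]
    - [0, 0, 0.03, 0, 0, 0]
    - [0, 0, 0.03, 0, 0, 0]
    - [0, 0, 0.017, 0, 0, 0]
    - [0, 0, 0, 0, 0, 0]

```text
time: 7.93
tool_pos: [0.6141, -0.1704, 0.3406]
tool_rot: [-3.135, 0.006, 0.417]
contact_force: [-0.7, 0.1, 0.7]
opening: 0.0596
grip_force: 0.0
```

Call:
send_path:
  ticks:
    - [0, 0, 0, 0, 0, 0]
    - [0, 0, 0, 0, 0, 0]
    - [0, 0, 0, 0, 0, 0]
    - [0, 0, 0, 0, 0, 0]
    - [0, 0, 0, 0, 0, 0]
    - [0, 0, 0, 0, 0, 0]
  finger_gap: 0.0
  clamp_n: 25

```text
time: 8.43
tool_pos: [0.6153, -0.1721, 0.3461]
tool_rot: [3.14, -0.001, 0.417]
contact_force: [-0.6, -0.8, 1.1]
opening: 0.0247
grip_force: 0.4
```

Call:
send_path:
  ticks:
    - [0, 0, -0.03, 0, 0, 0]
    - [0, 0, -0.03, 0, 0, 0]
    - [0, 0, -0.03, 0, 0, 0]
    - [0, 0, 0, 0, 0, 0]

```text
time: 8.77
tool_pos: [0.6155, -0.1721, 0.4424]
tool_rot: [3.133, -0.008, 0.417]
contact_force: [0.2, -0.1, -0.7]
opening: 0.0197
grip_force: 25.0
```

Run:
```python
from h import *
S=robot.read_camera("scene");T=robot.read_camera("top")
cv2.imwrite("pics/d.png",np.hstack([cv2.resize(S["image"][80:290,100:340,::-1],None,fx=1.6,fy=1.6),cv2.resize(T["image"][110:320,250:490,::-1],None,fx=1.6,fy=1.6)]))
to((.645,.082,.46),.02)
```

```text
t 8.87 pos [ 0.6151 -0.172   0.4365] rot [ 3.1396 -0.0018  0.4168] 
 d now-axes [ 0.1302 -0.2201 -0.0237] rotvec [ 0.0016 -0.0022  0.3968] d goal-axes [ 0.035  -0.2533 -0.0235]
```

View pics/d.png

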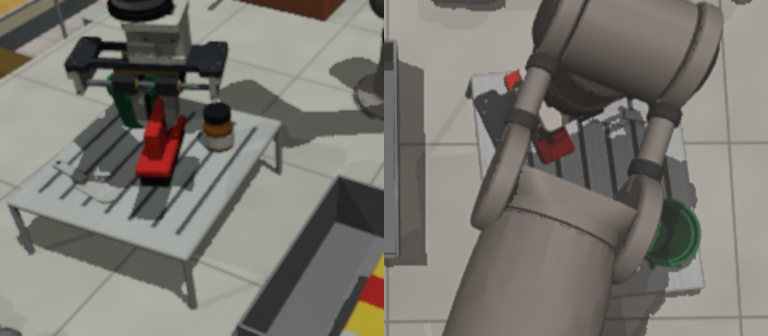

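The brush is held, with the opening at 19.7 mm and 25 N of grip. I'll carry it into the lane.

Call:
send_path:
  ticks:
    - [0, 0, 0, 0, 0, 0.1]
    - [0, 0, 0, 0, 0, 0.1]
    - [0, 0, 0, 0, 0, 0.1]
    - [0, 0, 0, 0, 0, 0.097]
    - [0.006, -0.0362, 0, 0, 0, 0]
    - [0.006, -0.0362, 0, 0, 0, 0]
    - [0.006, -0.0362, 0, 0, 0, 0]
    - [0.006, -0.0362, 0, 0, 0, 0]

```text
time: 9.53
tool_pos: [0.6361, -0.0255, 0.433]
tool_rot: [-3.141, 0.004, 0.019]
contact_force: [1.2, -0.0, -0.8]
opening: 0.02
grip_force: 25.0
```

Call:
send_path:
  ticks:
    - [0.006, -0.0362, 0, 0, 0, 0]
    - [0.005, -0.0362, 0, 0, 0, 0]
    - [0, -0.0362, 0, 0, 0, 0]
    - [0, 0, 0, 0, 0, 0]
    - [0, 0, 0, 0, 0, 0]

```text
time: 9.95
tool_pos: [0.6448, 0.0843, 0.4331]
tool_rot: [3.142, 0.004, 0.023]
contact_force: [-0.1, -0.1, -1.3]
opening: 0.0197
grip_force: 25.0
```

Run:
```python
from h import *
S=robot.read_camera("scene");T=robot.read_camera("top")
to((.645,.082,.235),.02)
m,c=mask(S,"red",(180,60,340,330));print(cv2.boundingRect(c))
print("expected head end corners",[proj(S,robot.observe()["tool_pos"]+np.array([.065,s*.023,-.23+.018])) for s in(-1,1)])
print(cv2.approxPolyDP(c,3,True)[:,0].tolist())
cv2.imwrite("pics/e.png",cv2.resize(S["image"][60:330,180:440,::-1],None,fx=2,fy=2))
```

```text
t 10.05 pos [0.6451 0.0816 0.4338] rot [3.141  0.0026 0.0198] 
 d now-axes [ 0.0004 -0.0005  0.1988] rotvec [ 0.0006  0.0026 -0.0002] d goal-axes [-0.0001 -0.0004  0.1988]
(278, 192, 46, 53)
expected head end corners [array([275.146 , 234.9976]), array([297.3888, 243.3948])]
[[306, 192], [300, 195], [278, 234], [296, 244], [323, 201], [319, 198], [305, 219], [302, 208]]
```

View pics/e.png

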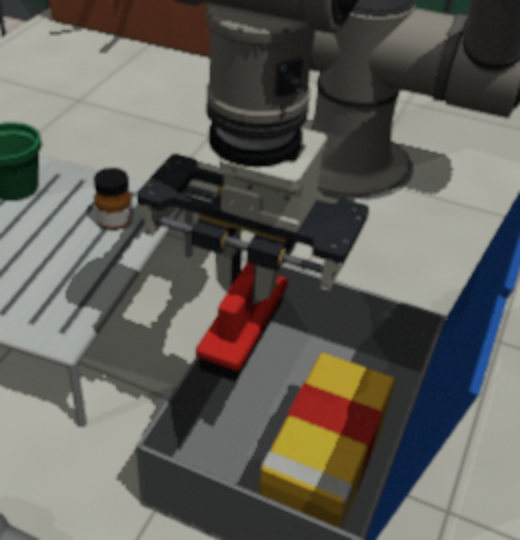

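The brush is level over the lane, with its front corners at (278,234) and (296,244), as predicted. Now I lower it.

Call:
send_path:
  ticks:
    - [0, 0, 0.035, 0, 0, 0]
    - [0, 0, 0.035, 0, 0, 0]
    - [0, 0, 0.035, 0, 0, 0]
    - [0, 0, 0.035, 0, 0, 0]
    - [0, 0, 0.025, 0, 0, 0]
    - [0, 0, 0.015, 0, 0, 0]
    - [0, 0, 0.008, 0, 0, 0]
    - [0, 0, 0.004, 0, 0, 0]

```text
time: 10.72
tool_pos: [0.645, 0.0805, 0.2415]
tool_rot: [3.141, 0.003, 0.018]
contact_force: [0.3, -0.1, -0.9]
opening: 0.0199
grip_force: 25.0
```

Call:
send_path:
  ticks:
    - [0, 0, 0.003, 0, 0, 0]
    - [0, 0, 0.003, 0, 0, 0]
    - [0, 0, 0, 0, 0, 0]

```text
time: 10.97
tool_pos: [0.6456, 0.0817, 0.2384]
tool_rot: [3.141, -0.002, 0.02]
contact_force: [-0.7, 0.1, -0.1]
opening: 0.0198
grip_force: 25.0
```

Call:
send_path:
  ticks:
    - [0, 0, 0.003, 0, 0, 0]
    - [0, 0, 0.002, 0, 0, 0]
    - [0, 0, 0, 0, 0, 0]

```text
time: 11.22
tool_pos: [0.6456, 0.082, 0.2377]
tool_rot: [3.141, -0.006, 0.02]
contact_force: [-8.4, -1.9, 23.8]
opening: 0.0196
grip_force: 25.0
```

Call:
send_path:
  ticks:
    - [0, 0, 0.0, 0, 0, 0]
    - [0, 0, 0, 0, 0, 0]
    - [0, 0, 0, 0, 0, 0]
  finger_gap: 0.05

```text
time: 11.47
tool_pos: [0.6452, 0.0821, 0.2329]
tool_rot: [3.141, -0.001, 0.02]
contact_force: [-0.5, 0.0, 0.1]
opening: 0.0352
grip_force: 0.0
```

Call:
send_path:
  ticks:
    - [0, 0, -0.03, 0, 0, 0]
    - [0, 0, -0.04, 0, 0, 0]
    - [0, 0, -0.04, 0, 0, 0]
    - [0, 0, -0.04, 0, 0, 0]
    - [0, 0, -0.04, 0, 0, 0]
    - [0, 0, -0.01, 0, 0, 0]
  finger_gap: 0.085

```text
time: 11.97
tool_pos: [0.6453, 0.0822, 0.44]
tool_rot: [3.141, -0.012, 0.02]
contact_force: [0.2, 0.4, 1.3]
opening: 0.0753
grip_force: 0.0
```

```bash
python3 -c "
from h import *
to((.455,-.187,.44),.02)"
```

```text
t 11.97 pos [0.6453 0.0822 0.44  ] rot [ 3.1414 -0.0118  0.02  ] 
 d now-axes [-0.1956  0.2653 -0.0023] rotvec [ 0.0002 -0.0118 -0.    ] d goal-axes [-0.1956  0.2653 -0.    ]
```

Call:
send_path:
  ticks:
    - [-0.0245, 0.0332, 0, 0, 0, 0]
    - [-0.0245, 0.0332, 0, 0, 0, 0]
    - [-0.0245, 0.0332, 0, 0, 0, 0]
    - [-0.0245, 0.0332, 0, 0, 0, 0]
    - [-0.0245, 0.0332, 0, 0, 0, 0]
    - [-0.0245, 0.0332, 0, 0, 0, 0]
    - [-0.0245, 0.0332, 0, 0, 0, 0]
    - [-0.0245, 0.0332, 0, 0, 0, 0]

```text
time: 12.63
tool_pos: [0.453, -0.1886, 0.4321]
tool_rot: [3.141, -0.0, 0.02]
contact_force: [0.7, -0.3, 0.7]
opening: 0.0854
grip_force: 0.0
```

Call:
send_path:
  ticks:
    - [0, 0, 0, 0, 0, 0]
    - [0, 0, 0, 0, 0, 0]

```text
time: 12.8
tool_pos: [0.4535, -0.189, 0.4322]
tool_rot: [3.142, -0.0, 0.015]
contact_force: [0.3, 0.1, -1.0]
opening: 0.0849
grip_force: 0.0
```

```bash
python3 -c "
from h import *
to((.455,-.188,.339),.02)"
```

```text
t 12.8 pos [ 0.4535 -0.189   0.4322] rot [ 3.1416 -0.0002  0.0154] 
 d now-axes [ 0.0015 -0.001   0.0932] rotvec [ 0.     -0.0002 -0.0046] d goal-axes [ 0.0015 -0.0009  0.0932]
```

Call:
send_path:
  ticks:
    - [0.001, -0.001, 0.03, 0, 0, 0]
    - [0, 0, 0.03, 0, 0, 0]
    - [0, 0, 0.025, 0, 0, 0]
    - [0, 0, 0.008, 0, 0, 0]
    - [0, 0, 0, 0, 0, 0]

```text
time: 13.22
tool_pos: [0.4557, -0.1852, 0.3373]
tool_rot: [-3.139, 0.004, 0.021]
contact_force: [-0.4, 0.5, -0.0]
opening: 0.0851
grip_force: 0.0
```

Call:
send_path:
  ticks:
    - [0, 0, 0, 0, 0, 0]
    - [0, 0, 0, 0, 0, 0]
    - [0, 0, 0, 0, 0, 0]
    - [0, 0, 0, 0, 0, 0]
    - [0, 0, 0, 0, 0, 0]
    - [0, 0, 0, 0, 0, 0]
    - [0, 0, 0, 0, 0, 0]
  finger_gap: 0.0
  clamp_n: 20

```text
time: 13.8
tool_pos: [0.4554, -0.1864, 0.3395]
tool_rot: [3.141, -0.0, 0.02]
contact_force: [-0.7, 0.1, 2.3]
opening: 0.045
grip_force: 17.6
```

Call:
send_path:
  ticks:
    - [0, 0, -0.03, 0, 0, 0]
    - [0, 0, -0.03, 0, 0, 0]
    - [0, 0, -0.03, 0, 0, 0]
    - [0, 0, -0.02, 0, 0, 0]
    - [0, 0, 0, 0, 0, 0]

```text
time: 14.22
tool_pos: [0.4558, -0.1866, 0.4534]
tool_rot: [3.137, -0.007, 0.02]
contact_force: [0.2, -0.4, -1.2]
opening: 0.0447
grip_force: 18.5
```

Run:
```python
from h import *
S=robot.read_camera("scene");T=robot.read_camera("top")
cv2.imwrite("pics/f.png",np.hstack([cv2.resize(S["image"][30:240,150:390,::-1],None,fx=1.6,fy=1.6),cv2.resize(T["image"][110:320,140:380,::-1],None,fx=1.6,fy=1.6)]))
to((.485,.10,.45),.02)
```

```text
t 14.32 pos [ 0.4552 -0.1863  0.4489] rot [ 3.1414 -0.0002  0.0196] 
 d now-axes [ 0.0354 -0.2857 -0.0011] rotvec [ 0.0002 -0.0002 -0.0004] d goal-axes [ 0.0355 -0.2857 -0.0011]
```

View pics/f.png

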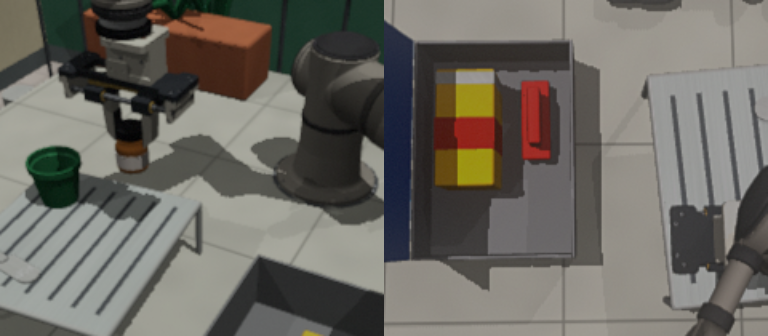

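The jar is held upright. The brush lies flat beside the tin, and the near end of the crate is free, so I'll place the jar there.

Call:
send_path:
  ticks:
    - [0.004, -0.038, 0, 0, 0, 0]
    - [0.004, -0.038, 0, 0, 0, 0]
    - [0.004, -0.038, 0, 0, 0, 0]
    - [0.004, -0.038, 0, 0, 0, 0]
    - [0.004, -0.038, 0, 0, 0, 0]
    - [0.004, -0.038, 0, 0, 0, 0]
    - [0.006, -0.038, 0, 0, 0, 0]
    - [0.006, -0.038, 0, 0, 0, 0]

```text
time: 14.98
tool_pos: [0.4849, 0.1201, 0.447]
tool_rot: [3.141, 0.004, 0.02]
contact_force: [0.5, -0.8, -1.4]
opening: 0.0448
grip_force: 18.5
```

Call:
send_path:
  ticks:
    - [0, 0, 0, 0, 0, 0]
    - [0, 0, 0.035, 0, 0, 0]
    - [0, 0, 0.035, 0, 0, 0]
    - [0, 0, 0.035, 0, 0, 0]
    - [0, 0, 0.035, 0, 0, 0]
    - [0, 0, 0.035, 0, 0, 0]
    - [0, 0, 0.02, 0, 0, 0]
    - [0, 0, 0.015, 0, 0, 0]

```text
time: 15.65
tool_pos: [0.4835, 0.1178, 0.2348]
tool_rot: [3.141, 0.008, 0.02]
contact_force: [0.4, 0.3, -2.3]
opening: 0.0447
grip_force: 18.7
```

Call:
send_path:
  ticks:
    - [0, 0, 0.008, 0, 0, 0]
    - [0, 0, 0, 0, 0, 0]

```text
time: 15.82
tool_pos: [0.4842, 0.1179, 0.2284]
tool_rot: [3.141, 0.006, 0.02]
contact_force: [-0.9, 0.2, -2.1]
opening: 0.0451
grip_force: 18.7
```

Call:
send_path:
  ticks:
    - [0, 0, 0.002, 0, 0, 0]
    - [0, 0, 0.001, 0, 0, 0]
    - [0, 0, 0, 0, 0, 0]
    - [0, 0, 0, 0, 0, 0]

```text
time: 16.15
tool_pos: [0.4856, 0.1183, 0.229]
tool_rot: [-3.142, -0.002, 0.02]
contact_force: [-0.1, -0.2, -1.3]
opening: 0.0446
grip_force: 18.7
```

Call:
send_path:
  ticks:
    - [0, 0, 0, 0, 0, 0]
    - [0, 0, 0, 0, 0, 0]
    - [0, 0, 0, 0, 0, 0]
    - [0, 0, 0, 0, 0, 0]
  finger_gap: 0.075

```text
time: 16.48
tool_pos: [0.4855, 0.1183, 0.2285]
tool_rot: [3.142, -0.001, 0.02]
contact_force: [0.9, 0.0, -0.7]
opening: 0.0666
grip_force: 0.0
```

Call:
send_path:
  ticks:
    - [0, 0, -0.02, 0, 0, 0]
    - [0, 0, -0.04, 0, 0, 0]
    - [0, 0, -0.04, 0, 0, 0]
    - [0, 0, -0.04, 0, 0, 0]
    - [0, 0, -0.04, 0, 0, 0]
    - [0, 0, -0.04, 0, 0, 0]
    - [0, 0, -0.04, 0, 0, 0]
    - [0, 0, 0, 0, 0, 0]

```text
time: 17.15
tool_pos: [0.4855, 0.1184, 0.4966]
tool_rot: [-3.141, -0.015, 0.02]
contact_force: [-0.1, 0.2, 1.1]
opening: 0.0749
grip_force: 0.0
```

```bash
python3 -c "
from h import *
to((.50,.40,.50),.02)"
```

```text
t 17.15 pos [0.4855 0.1184 0.4966] rot [-3.1407 -0.015   0.0199] 
 d now-axes [ 0.0202 -0.2813 -0.0029] rotvec [-0.0009 -0.015  -0.0001] d goal-axes [ 0.0201 -0.2813 -0.0034]
```

Call:
send_path:
  ticks:
    - [0, 0, -0.03, 0, 0, -0.12]
    - [0, 0, -0.03, 0, 0, -0.12]
    - [0, 0, -0.02, 0, 0, -0.12]
    - [0, 0, 0, 0, 0, -0.12]
    - [0, 0, 0, 0, 0, -0.12]
    - [0, 0, 0, 0, 0, -0.12]
    - [0, 0, 0, 0, 0, -0.12]
    - [0, 0, 0, 0, 0, -0.12]
  finger_gap: 0.0

```text
time: 17.82
tool_pos: [0.4853, 0.1183, 0.568]
tool_rot: [3.142, 0.0, 0.986]
contact_force: [0.0, 0.4, 0.5]
opening: 0.0263
grip_force: 0.0
```

Call:
send_path:
  ticks:
    - [0, 0, 0, 0, 0, -0.12]
    - [0, 0, 0, 0, 0, -0.12]
    - [0, 0, 0, 0, 0, -0.12]
    - [0, 0, 0, 0, 0, -0.12]
    - [0, 0, 0, 0, 0, -0.12]
    - [0, 0, 0, 0, 0, 0]

```text
time: 18.32
tool_pos: [0.4854, 0.1183, 0.568]
tool_rot: [-3.141, 0.0, 1.584]
contact_force: [-0.8, 0.3, -0.1]
opening: 0.0007
grip_force: 0.0
```

Run:
```python
from h import *
S=robot.read_camera("scene");T=robot.read_camera("top")
print("lid near",tri(T,(95,275),S,(451,140)))
to((.52,.40,.575),1.57)
cv2.imwrite("pics/g.png",np.hstack([cv2.resize(S["image"][110:320,240:480,::-1],None,fx=1.6,fy=1.6),cv2.resize(T["image"][90:300,80:320,::-1],None,fx=1.6,fy=1.6)]))
```

```text
lid near (array([0.4296, 0.299 , 0.3404]), np.float64(0.0010805351115770107))
t 18.42 pos [0.4854 0.1183 0.568 ] rot [-3.1416  0.0001  1.576 ] 
 d now-axes [ 0.2815  0.0361 -0.007 ] rotvec [-0.      0.0001  0.006 ] d goal-axes [ 0.2817  0.0344 -0.007 ]
```

View pics/g.png

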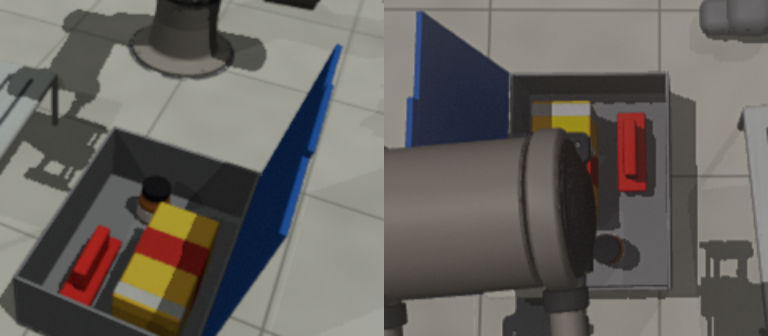

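The jar stands upright at the near end, with the brush and tin beside it. The lid's near top corner is at y=0.299, z=0.34. I'll go over the lid to its outer side.

Call:
send_path:
  ticks:
    - [0.0345, 0.004, -0.002, 0, 0, 0]
    - [0.0345, 0.004, -0.002, 0, 0, 0]
    - [0.0345, 0.004, 0, 0, 0, 0]
    - [0.0345, 0.004, 0, 0, 0, 0]
    - [0.0345, 0.004, 0, 0, 0, 0]
    - [0.0345, 0.004, 0, 0, 0, 0]
    - [0.0345, 0.004, 0, 0, 0, 0]
    - [0.01, 0, 0, 0, 0, 0]

```text
time: 19.08
tool_pos: [0.511, 0.3742, 0.5705]
tool_rot: [-3.14, -0.001, 1.58]
contact_force: [0.9, -0.3, -1.4]
opening: 0.0006
grip_force: 0.0
```

Call:
send_path:
  ticks:
    - [0, 0, 0, 0, 0, 0]
    - [0, 0, 0.03, 0, 0, 0]
    - [0, 0, 0.03, 0, 0, 0]
    - [0, 0, 0.03, 0, 0, 0]
    - [0, 0, 0, 0, 0, 0]

```text
time: 19.5
tool_pos: [0.5109, 0.3682, 0.4759]
tool_rot: [-3.131, 0.006, 1.577]
contact_force: [0.0, -0.3, -1.8]
opening: 0.0005
grip_force: 0.0
```

```bash
python3 -c "
from h import *
to((.52,.30,.48),1.57)"
```

```text
t 19.5 pos [0.5109 0.3682 0.4759] rot [-3.1313  0.0064  1.5767] 
 d now-axes [-0.0683  0.0087 -0.0038] rotvec [-0.0102  0.0064  0.0066] d goal-axes [-0.0682  0.0092 -0.0041]
```

Call:
send_path:
  ticks:
    - [-0.024, 0, 0, 0, 0, 0]
    - [-0.024, 0, 0, 0, 0, 0]
    - [-0.024, 0, 0, 0, 0, 0]
    - [-0.024, 0, 0, 0, 0, 0]
    - [-0.019, 0, 0.001, 0, 0, 0]
    - [-0.019, 0, 0.001, 0, 0, 0]
    - [-0.019, 0, 0.002, 0, 0, 0]
    - [0, 0, 0, 0, 0, 0]

```text
time: 20.17
tool_pos: [0.5126, 0.2136, 0.4804]
tool_rot: [3.139, 0.001, 1.575]
contact_force: [1.0, 0.1, -0.1]
opening: 0.0006
grip_force: 0.0
```

Call:
send_path:
  ticks:
    - [-0.015, 0, 0.005, 0, 0, 0]
    - [-0.015, 0, 0.006, 0, 0, 0]
    - [-0.015, 0, 0.006, 0, 0, 0]
    - [-0.013, 0, 0.009, 0, 0, 0]
    - [-0.013, 0, 0.01, 0, 0, 0]
    - [-0.013, 0, 0.01, 0, 0, 0]
    - [0, 0, 0, 0, 0, 0]

```text
time: 20.75
tool_pos: [0.5133, 0.1314, 0.4322]
tool_rot: [-3.141, 0.001, 1.577]
contact_force: [-0.1, -0.2, -0.3]
opening: 0.0003
grip_force: 0.0
```

Run:
```python
from h import *
S=robot.read_camera("scene")
cv2.imwrite("pics/i.png",S["image"][60:360,160:500,::-1])
to((.52,.13,.428),1.57)
```

```text
t 20.8 pos [0.5134 0.1323 0.433 ] rot [3.1414 0.0002 1.577 ] 
 d now-axes [-0.0023  0.0066  0.005 ] rotvec [0.0002 0.0002 0.007 ] d goal-axes [-0.0023  0.0066  0.005 ]
```

View pics/i.png

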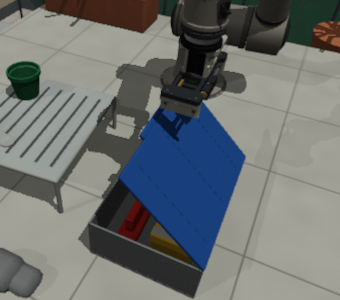

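The lid is following the fingers and is about 45° from shut. I'll continue the arc and press down.

Call:
send_path:
  ticks:
    - [-0.011, 0, 0.014, 0, 0, 0]
    - [-0.011, 0, 0.014, 0, 0, 0]
    - [-0.011, 0, 0.015, 0, 0, 0]
    - [-0.009, 0, 0.016, 0, 0, 0]
    - [-0.006, 0, 0.016, 0, 0, 0]
    - [-0.005, 0, 0.016, 0, 0, 0]
    - [-0.003, 0, 0.015, 0, 0, 0]
    - [-0.002, 0, 0.012, 0, 0, 0]

```text
time: 21.47
tool_pos: [0.5145, 0.0754, 0.3148]
tool_rot: [3.14, 0.0, 1.579]
contact_force: [0.5, 0.2, 1.4]
opening: 0.0006
grip_force: 0.5
```

Call:
send_path:
  ticks:
    - [0, 0, 0.008, 0, 0, 0]
    - [0, 0, 0.004, 0, 0, 0]
    - [0, 0, 0.002, 0, 0, 0]
    - [0, 0, 0, 0, 0, 0]

```text
time: 21.8
tool_pos: [0.514, 0.0755, 0.3006]
tool_rot: [3.141, -0.0, 1.58]
contact_force: [-0.1, -0.2, 0.3]
opening: 0.0004
grip_force: 0.0
```

```bash
python3 -c "
from h import *
to((.52,.075,.296),1.57)"
```

```text
t 21.8 pos [0.514  0.0755 0.3006] rot [ 3.141  -0.0001  1.5801] 
 d now-axes [-0.0005  0.006   0.0046] rotvec [ 0.0006 -0.0001  0.0101] d goal-axes [-0.0005  0.006   0.0046]
```

Call:
send_path:
  ticks:
    - [0, 0, 0.002, 0, 0, 0]
    - [0, 0, 0.002, 0, 0, 0]
    - [0, 0, 0.001, 0, 0, 0]
    - [0, 0, 0, 0, 0, 0]
    - [0, 0, 0, 0, 0, 0]

```text
time: 22.22
tool_pos: [0.514, 0.0752, 0.2967]
tool_rot: [3.139, -0.0, 1.58]
contact_force: [-1.6, 1.4, 9.6]
opening: 0.0007
grip_force: 4.6
```

Call:
send_path:
  ticks:
    - [0, 0, 0.002, 0, 0, 0]
    - [0, 0, 0, 0, 0, 0]
    - [0, 0, 0, 0, 0, 0]

```text
time: 22.47
tool_pos: [0.5139, 0.0752, 0.2964]
tool_rot: [3.138, -0.0, 1.58]
contact_force: [-7.1, 1.1, 24.2]
opening: 0.0004
grip_force: 11.9
```

The fingers meet a firm stop at tip z = 0.118, which is the height of the shut lid's top. I'll back off and check.

Call:
send_path:
  ticks:
    - [0, 0, -0.01, 0, 0, 0]
    - [0, 0, -0.03, 0, 0, 0]
    - [0, 0, -0.04, 0, 0, 0]
    - [0, 0, -0.04, 0, 0, 0]
    - [0, 0, -0.04, 0, 0, 0]
    - [-0.04, 0, 0, 0, 0, 0]
    - [-0.04, 0, 0, 0, 0, 0]
    - [-0.04, 0, 0, 0, 0, 0]

```text
time: 23.13
tool_pos: [0.5145, -0.0456, 0.4544]
tool_rot: [3.139, 0.001, 1.582]
contact_force: [0.4, -0.4, -0.4]
opening: 0.0003
grip_force: 0.0
```

Call:
send_path:
  ticks:
    - [-0.04, 0, 0, 0, 0, 0]
    - [-0.04, 0, 0, 0, 0, 0]
    - [-0.04, 0, 0, 0, 0, 0]
    - [0, 0, 0, 0, 0, 0]
    - [0, 0, 0, 0, 0, 0]

```text
time: 23.55
tool_pos: [0.5157, -0.1668, 0.4529]
tool_rot: [-3.141, -0.0, 1.576]
contact_force: [0.1, 0.4, 0.5]
opening: 0.0003
grip_force: 0.0
```

Run:
```python
from h import *
S=robot.read_camera("scene");T=robot.read_camera("top")
for c,r in((T,(100,100,300,300)),(S,(220,150,480,360))):
    m,k=mask(c,"blue",r);a=cv2.approxPolyDP(k,3,True)[:,0];print([(p.tolist(),plane(c,p,.118)[:2].round(3).tolist()) for p in a])
```

```text
[([256, 134], [0.756, 0.023]), ([159, 135], [0.753, 0.255]), ([156, 271], [0.43, 0.253]), ([258, 270], [0.43, 0.019]), ([262, 176], [0.652, 0.009]), ([257, 175], [0.655, 0.021])]
[([311, 187], [0.436, 0.02]), ([267, 243], [0.655, 0.009]), ([270, 247], [0.662, 0.021]), ([248, 281], [0.761, 0.023]), ([362, 329], [0.759, 0.26]), ([402, 215], [0.432, 0.253])]
```

Both views put the lid level at 0.118 m, over the rim, with matching corners. I'm handing in.

```bash
python3 -c "
from cell import robot
print(robot.hand_in())"
```

```text
the job is handed in; nothing more can be done
None
```

I handed the job in at about 24 s of the 72 s limit: tin on its side, brush and upright jar beside it, lid pressed fully shut. I left the pot and shoe horn alone, and no verdict was printed.

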